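Open the worn combination lock of a specimen drawer

TASK

Unlock the specimen box and open its drawer: set the left dial to 3 and the right dial to 7, and push each fully down. The lock is worn, so near its number lean lightly on each dial and work it a little to either side until it drops in, never forcing it beyond about 20 N; then draw the drawer at least 65 mm open by its handle, without yanking on it while it is locked, and let go. Leave the bottle, the jar and the dish beside the box alone.

Things in the scene. Friction and masses are not known exactly. Their poses are not given: they have to be found in the camera images.
- lockbox: White steel specimen box, 200 mm deep (x), 280 wide (y), 130 high, fixed to the bench. Origin: centre of its underside; x points away from the drawer front, y to the left as one faces that, z up. On its top stand two numbered dials, axes vertical, at x = -25 mm, y = +68 (left) and -68 mm (right), each with a dark arrow beyond it (+x side). One drawer, in the face at x = -100 mm.
- dial_left_grip (a point): On the left dial's axis, at mid-height of its finger bar. The dial is a black disc 84 mm across, 10 thick, on an 18 mm stem; on it stands an aluminium bar 50 mm long, 12 thick, 26 high (top 13 mm above this point, disc 13 mm below). x runs along the bar towards numeral 0 (black inlay on the bar's end), z up. 167 mm above the bench with the dial up, 155 pushed in.
- dial_left (a joint): Angle of the left dial, rad, no end stops, anticlockwise from above; friction 0.04 N m. White numerals 0 to 9 run clockwise round the disc, 0.628 rad apart; the one at the arrow is set. 0 rad sets 0, n is at 0.628 n; 3 is 1.885 rad, at most 1.15 rad from the start. The bar's direction is the box's x turned by this angle.
- press_left (a joint): How far the left dial is pushed down: 0 (up) to 0.012 m (fully in); 3 N of friction, stays where left. Off its gap it goes 2 mm, then a hidden pin lands on a sprung ring: 4 N per further mm. The one gap's middle lies up to 0.28 rad either side of the number's exact angle (wear, not visible, differs each time) and passes 0.08 rad either way; there only the friction is left.
- catch_left (a joint): How far the hidden sprung ring under the left dial is pushed down by the dial's pin when that is off the gap: 0 (at rest) to 0.009 m, 4 N per mm, so 0.0055 m is a push of 22 N, beyond which it bends. Not visible.
- dial_right_grip (a point): On the right dial's axis, at mid-height of its finger bar. The dial is a black disc 84 mm across, 10 thick, on an 18 mm stem; on it stands an aluminium bar 50 mm long, 12 thick, 26 high (top 13 mm above this point, disc 13 mm below). x runs along the bar towards numeral 0 (black inlay on the bar's end), z up. 167 mm above the bench with the dial up, 155 pushed in.
- dial_right (a joint): Angle of the right dial, rad, no end stops, anticlockwise from above; friction 0.04 N m. White numerals 0 to 9 run clockwise round the disc, 0.628 rad apart; the one at the arrow is set. 0 rad sets 0, n is at 0.628 n; 7 is 4.398 rad, at most 1.15 rad from the start. The bar's direction is the box's x turned by this angle.
- press_right (a joint): How far the right dial is pushed down: 0 (up) to 0.012 m (fully in); 3 N of friction, stays where left. Off its gap it goes 2 mm, then a hidden pin lands on a sprung ring: 4 N per further mm. The one gap's middle lies up to 0.28 rad either side of the number's exact angle (wear, not visible, differs each time) and passes 0.08 rad either way; there only the friction is left.
- catch_right (a joint): How far the hidden sprung ring under the right dial is pushed down by the dial's pin when that is off the gap: 0 (at rest) to 0.009 m, 4 N per mm, so 0.0055 m is a push of 22 N, beyond which it bends. Not visible.
- drawer (a joint): Opening of the drawer: 0 (shut) to 0.085 m, along the box's -x; 2.5 N of friction, stays where it is left. While either dial is not fully in (less than about 10 mm) it stops after about 2 mm.
- drawer_handle (a point): Middle of the drawer's aluminium handle bar: 110 mm long along the box's y, 12 mm square, 105 mm above the bench (25 mm below the box top), axis 45 mm in front of the drawer front (39 mm clear behind it), a 10 mm post near each end. With the drawer shut it lies at x = -157 mm, y = 0 of the box; same axes as the box.
- hasp: Steel bar inside the box, carried by the drawer, that strikes the dials' stems when the drawer is pulled while locked. It bends above 20 N.
- wash_bottle: White plastic bottle, 64 mm across, 150 mm high; bystander, loose: leave it where it stands; origin at the centre of its underside. 
- amber_jar: Brown glass jar, 60 mm across, 85 mm high; bystander, loose: leave it where it stands; origin at the centre of its underside. 
- petri_dish: Round closed dish, 90 mm across, 16 mm high; bystander, loose: leave it where it stands; origin at the centre of its underside. 

How it is judged:
By the outcome, as a careful person would: the job done as asked, in the order asked, and still so for the second after the job is handed in, with the robot touching nothing.
It also fails if it takes over 61 s, if anything falls off the work surface, if the arm or the gripper's body presses on something with over 40 N, if the wrist force passes 120 N, or if a joint passes its speed limit or range.

ROBOT

A 7-joint arm with a two-finger parallel gripper is mounted at the origin on the work surface. World frame = base frame: x ahead of the robot, y to its left, z up, the work surface at z = 0. Lengths are in m, angles in rad, forces in N, time in s.
With the tool pointing down it reaches from about 0.425 to 0.825 m from the base axis. Payload 3.6 kg.
Tool frame: the origin (TCP) lies where the fingers leave the gripper's body, on its centre line; the fingertips stand 73 mm ahead of it and the grasp point (between the pads) lies 54 mm ahead of it; x points along the fingers, y is the direction in which the jaws open and shut, and the axes are right-handed (so a half turn about x gives the same grasp; the last joint's range is limited). The gripper opens to 85 mm and grips with 20 to 120 N. Pads are 22 mm wide; open, the fingers measure 114 mm over their backs; the gripper's body (76 mm by 85 mm) begins 54 mm behind the grasp point. The pads swing forward as they close: fully open they stand 13 mm farther back than shut.
Start: joints at [1.236, 0.615, -0.013, 1.423, 0.008, 1.103, -0.04], TCP at [0.197, -0.619, 0.304] pointing down, gripper open.
Joint ranges: [-3.12, 3.12], [-0.3, 2.06], [-1.34, 1.32], [0.26, 2.42], [-1.36, 4.5], [0.01, 1.98], [-2.84, 2.84]. Speed limits (rad/s): [2.79, 2.79, 3.14, 3.14, 3.14, 3.14, 3.14].

INTERFACE

Orientations are given as a unit quaternion [x, y, z, w].
In Python, from station import arm, snapshot, camera_info, ticket gives the robot as it stands. Calls block until the motion is done:
- arm.movep(position, orientation): joint-space move of the TCP to a pose.
- arm.line_to(position, velocity=0.15, ori=None): straight line of the TCP; ori=None keeps the orientation; velocity is the mean speed in m/s.
- arm.move_j(angles): joint-space move.
- arm.move_gripper(opening, effort=None): opening from 0.0 (shut) to 1.0 (fully open); effort is the grip in N (None keeps the last); returns when the fingers have stopped.
- arm.pause(seconds).
- arm.ik(position, orientation): joint angles nearest the present ones, or None.
- snapshot(name): name is "side" or "top" or "wrist"; returns the picture (384x512x3 uint8, blue, green, red); there is no depth.
- camera_info(name): a dict with "fx", "fy", "cx", "cy" (pixels), "R" (3x3) and "t" (3): a world point X has camera coordinates R X + t; the wrist camera has in their place "T_tool_cam" (4x4, takes a point from camera to tool coordinates, whose origin is the TCP and whose axes are the tool frame's). Camera axes: x right, y down, z forward; pixel columns grow to the right and rows downward; lengths in m; the calibration is good to about 2 mm. The wrist camera is an equidistant fisheye: a pixel r from the principal point sees the ray r / f radians off the axis. A picture is of the moment at which its call begins: read the wrist's pose just before it. camera_info takes no time and is no camera call.
A pose or a line that the arm cannot do raises arm.MotionError and nothing moves.
- ticket.finish_job(): hands the job in, once; it reports no verdict.
Readings, each from a call of its own:
- arm.read_time(): time.
- arm.read_joint_positions(): joint angles.
- arm.read_dq(): joint speeds.
- arm.read_effort(): joint torques, N m.
- arm.read_tool_pos(): TCP position.
- arm.read_eef_rot(): TCP orientation.
- arm.read_ft_force(): force on the tool from outside, world axes, zero at the start.
- arm.read_wrist_torque(): the same for the moment, N m.
- arm.read_opening(): opening from 0.0 (shut) to 1.0 (fully open).
Only numpy, scipy, OpenCV 4.12 (cv2) and the standard library are available. Lean on these libraries where they do the work, as an engineer would, in place of code of your own. Each camera call takes 0.05 s, during which the arm holds its last target.

## Working session

There is one attempt and no reset: what is moved stays moved. The work goes in short steps, each a Python script; the robot and the scene stay as the last script left them, time stands still between calls to the robot, and variables do not carry over. Pictures are saved under pics/ and viewed, and the job is handed in when it is done.

```bash
ls; mkdir -p pics; python3 - <<'E'
from station import arm, snapshot, camera_info
import cv2
for n in ("side","top","wrist"):
    cv2.imwrite(f"pics/{n}0.png",snapshot(n)); print(n,camera_info(n))
print(arm.read_time(),arm.read_tool_pos(),arm.read_eef_rot(),arm.read_opening())
E
```

```text
pics
side {'fx': 498.6924505930459, 'fy': 498.6924505930459, 'cx': 259.06341915427856, 'cy': 189.43131930358751, 'R': array([[ 0.57823504, -0.81584402,  0.00653996],
       [-0.65755097, -0.47075911, -0.58822835],
       [ 0.48298132,  0.33583389, -0.80866844]]), 't': array([-0.36868912,  0.50278515,  0.80288418])}
top {'fx': 377.2775870303335, 'fy': 377.2775870303335, 'cx': 254.34386116264199, 'cy': 190.63925319622922, 'R': array([[-1.08883967e-03, -9.99555818e-01,  2.97822146e-02],
       [-9.97855290e-01, -8.63209819e-04, -6.54528500e-02],
       [ 6.54494853e-02, -2.97896081e-02, -9.97411121e-01]]), 't': array([0.0075537 , 0.63627351, 0.9212638 ])}
wrist {'fx': 297.3186396354542, 'fy': 297.3186396354542, 'cx': 252.59413466641132, 'cy': 189.94647411405418, 'T_tool_cam': array([[-5.50569012e-04, -2.93284640e-01,  9.56025008e-01,
        -7.00543814e-02],
       [ 9.99999786e-01,  1.76123283e-04,  6.29924053e-04,
        -2.88145724e-04],
       [-3.53125312e-04,  9.56025151e-01,  2.93284480e-01,
        -7.63351405e-02],
       [ 0.00000000e+00,  0.00000000e+00,  0.00000000e+00,
         1.00000000e+00]])}
0.15 [ 0.19678412 -0.61902078  0.3029745 ] [-0.69863591 -0.10910967  0.69886156 -0.1076822 ] 0.9982987973274675
```

View pics/side0.png

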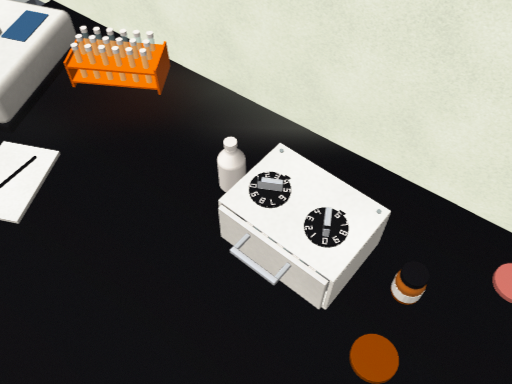

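View pics/top0.png

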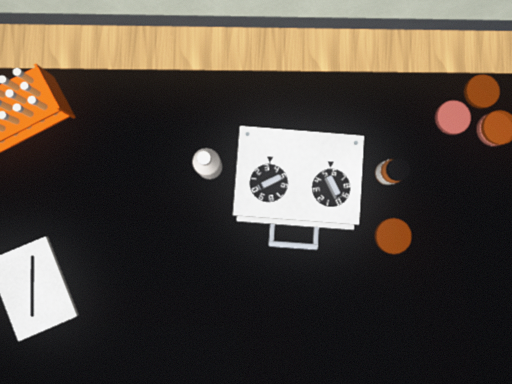

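View pics/wrist0.png

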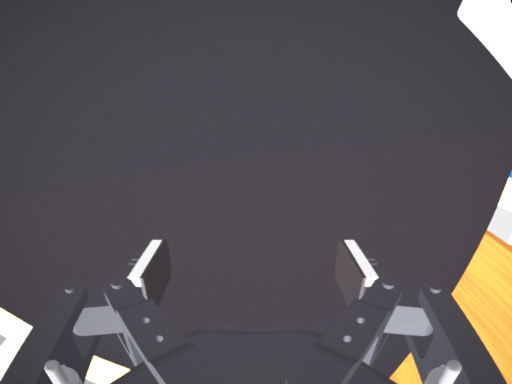

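```bash
python3 - <<'E'
import cv2
a=cv2.imread("pics/top0.png")[115:260,225:375]; cv2.imwrite("pics/top0z.png",cv2.resize(a,None,fx=4,fy=4,interpolation=cv2.INTER_CUBIC))
a=cv2.imread("pics/side0.png")[140:310,210:400]; cv2.imwrite("pics/side0z.png",cv2.resize(a,None,fx=3.5,fy=3.5,interpolation=cv2.INTER_CUBIC))
E
```

```text
(no output)
```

View pics/top0z.png

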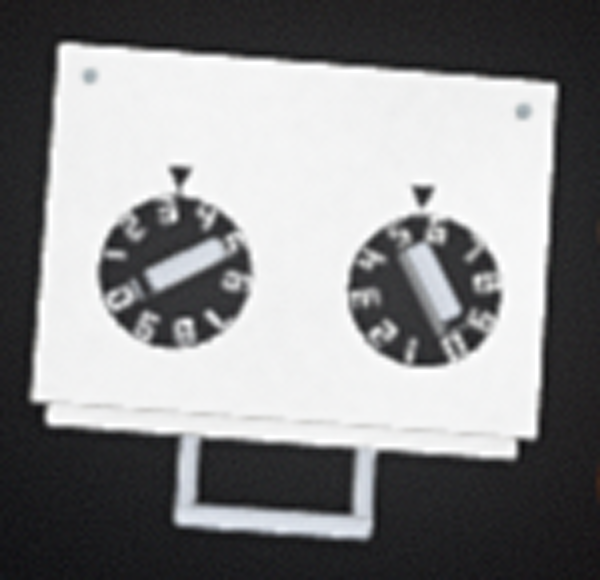

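View pics/side0z.png

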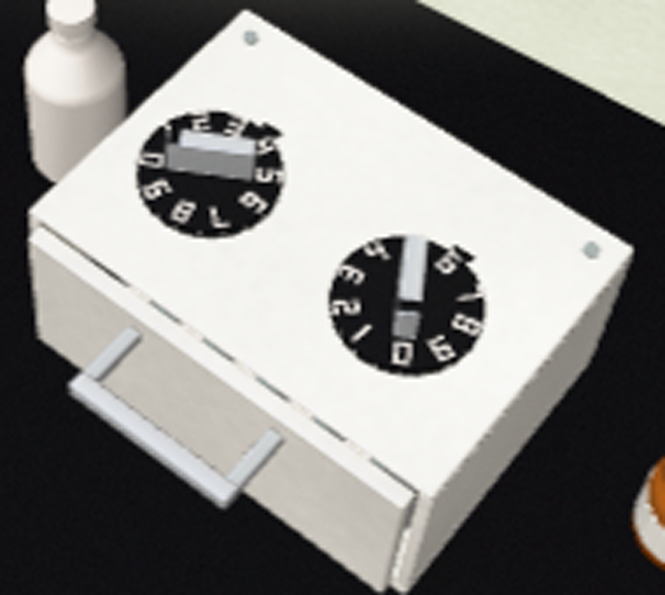

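```bash
cat > geo.py <<'E'
import numpy as np
from station import arm, snapshot, camera_info
from scipy.optimize import least_squares
from scipy.spatial.transform import Rotation as Rn
def proj(n,X):
    c=camera_info(n); p=np.atleast_2d(X)@c['R'].T+c['t']
    return np.c_[c['fx']*p[:,0]/p[:,2]+c['cx'],c['fy']*p[:,1]/p[:,2]+c['cy']]
def ray(n,uv,z):
    c=camera_info(n); C=-c['R'].T@c['t']; d=c['R'].T@np.array([(uv[0]-c['cx'])/c['fx'],(uv[1]-c['cy'])/c['fy'],1])
    return C+d*(z-C[2])/d[2]
def box(P,X):
    x,y,a=P[:3]; c,s=np.cos(a),np.sin(a); X=np.atleast_2d(X)
    return np.c_[x+c*X[:,0]-s*X[:,1],y+s*X[:,0]+c*X[:,1],X[:,2]]
E
python3 - <<'E'
from geo import *
co=np.array([[100,140,130],[100,-140,130],[-100,-140,130],[-100,140,130]])/1e3
ds=np.array([[-25,68,154],[-25,-68,154]])/1e3
top=(np.array([[58,43],[557,84],[537,438],[32,401],[176,271],[425,290]])+.5)/4-.5+[225,115]
sd=(np.array([[245,10],[633,247],[428,492],[32,212],[210,174],[408,305]])+.5)/3.5-.5+[210,140]
X=np.r_[co,ds]
def f(P,which='ts'):
    r=[]
    if 't' in which: r.append(proj('top',box(P,X))-top)
    if 's' in which: r.append(proj('side',box(P,X))-sd)
    return np.concatenate(r).ravel()
for w in ('t','s','ts'):
    s=least_squares(lambda P:f(P,w),[.55,-.1,0],loss='soft_l1'); print(w,s.x,np.round(s.fun.reshape(-1,2),1).tolist())
P=s.x; np.save('P.npy',P)
g=box(P,np.array([[-25,68,167],[-25,-68,167],[-157,0,105],[-227,0,105]])/1e3); print(g, np.hypot(g[:,0],g[:,1]))
# bar ends (top z .18)
for nm,a,b in (('L',(222,248),(140,288)),('R',(418,250),(455,318))):
    q=[ray('top',(np.array(u)+.5)/4-.5+[225,115],.18) for u in (a,b)]
    d=q[1]-q[0]; print(nm,q,np.mod(np.arctan2(d[1],d[0])-P[2],2*np.pi))
for nm,c0,c1,z in(('bottle',207,163,.15),):print(ray('top',(c0,c1),z), P)
q=arm.read_joint_positions();print(q)
print(Rn.from_quat(arm.read_eef_rot()).as_matrix())
E
```

```text
t [ 0.66493461 -0.08831664 -0.07470132] [[0.3, -0.1], [-0.1, -0.4], [-0.0, 0.1], [-0.1, 0.1], [-0.3, 0.1], [0.3, 0.2]]
s [ 0.66385001 -0.08888246 -0.0746463 ] [[-0.2, -0.4], [0.6, 0.6], [1.4, 2.3], [-1.4, -0.2], [-0.2, -1.1], [-0.2, -0.8]]
ts [ 0.66460859 -0.08848121 -0.07465557] [[0.4, 0.0], [-0.1, -0.3], [0.1, 0.3], [-0.1, 0.2], [-0.2, 0.3], [0.3, 0.3], [-0.1, -0.7], [0.6, 0.3], [1.4, 1.9], [-1.3, -0.5], [-0.2, -1.4], [-0.2, -1.2]]
[[ 0.64475009 -0.01880597  0.167     ]
 [ 0.63460636 -0.15442715  0.167     ]
 [ 0.5080459  -0.07677117  0.105     ]
 [ 0.43824088 -0.07155014  0.105     ]] [0.64502429 0.65312554 0.51381363 0.44404334]
L [array([ 0.65512364, -0.04151766,  0.18      ]), array([0.63418433, 0.0012613 , 0.18      ])] 2.100645623325799
R [array([ 0.65427662, -0.14422154,  0.18      ]), array([ 0.6186877, -0.1631387,  0.18     ])] 3.704813204497654
[0.68741161 0.11337807 0.15      ] [ 0.66460859 -0.08848121 -0.07465557]
[ 1.23651676  0.61572209 -0.01258839  1.42457136  0.00806622  1.10339233
 -0.04040178]
[[-6.24802730e-04  3.02965768e-01 -9.53001235e-01]
 [ 1.94595622e-03 -9.52999248e-01 -3.02966412e-01]
 [-9.99997911e-01 -2.04379292e-03  5.87841180e-06]]
```

```bash
cat >> geo.py <<'E'
import cv2
P=np.load('P.npy')
def quat(psi):
    # tool x down, tool z horizontal at world angle psi
    z=np.array([np.cos(psi),np.sin(psi),0]); x=np.array([0,0,-1.]); y=np.cross(z,x)
    return Rn.from_matrix(np.c_[x,y,z]).as_quat()
def wproj(X):
    c=camera_info('wrist'); T=c['T_tool_cam']; R=Rn.from_quat(arm.read_eef_rot()).as_matrix(); t=np.array(arm.read_tool_pos())
    pt=(np.atleast_2d(X)-t)@R; pc=(pt-T[:3,3])@T[:3,:3]
    rr=np.hypot(pc[:,0],pc[:,1]); th=np.arctan2(rr,pc[:,2])
    return np.c_[c['cx']+c['fx']*th*pc[:,0]/rr,c['cy']+c['fx']*th*pc[:,1]/rr]
def wray(uv,z):
    c=camera_info('wrist'); T=c['T_tool_cam']; R=Rn.from_quat(arm.read_eef_rot()).as_matrix(); t=np.array(arm.read_tool_pos())
    d=np.array(uv)-[c['cx'],c['cy']]; r=np.hypot(*d); th=r/c['fx']
    v=R@(T[:3,:3]@np.array([np.sin(th)*d[0]/r,np.sin(th)*d[1]/r,np.cos(th)])); o=R@T[:3,3]+t
    return o+v*(z-o[2])/v[2]
L=box(P,[[-.025,.068,.167]])[0]; Rr=box(P,[[-.025,-.068,.167]])[0]; H=box(P,[[-.157,0,.105]])[0]
E
python3 - <<'E'
from geo import *
psi=2.10+P[2]
arm.move_gripper(.55,60)
p=L+[0,0,.064+.075]
print(arm.ik(p,quat(psi)))
arm.movep(p,quat(psi))
arm.pause(.3)
print(arm.read_time(),arm.read_tool_pos(),arm.read_ft_force(),arm.read_wrist_torque())
print(wproj(box(P,[[-.025,.068,.18],[-.025,.068,.154]])))
cv2.imwrite('pics/w1.png',snapshot('wrist'))
E
```

```text
[-0.12544776  0.61174122  0.212076    1.44112292 -0.13584574  1.10307457
 -2.57646982]
3.5667 [ 0.64472725 -0.01919155  0.30599325] [-0.81487306 -0.84765114 -0.04164916] [-0.02784395 -0.00776722 -0.00939621]
[[254.40796965 210.38728414]
 [254.22319536 198.58013541]]
```

View pics/w1.png

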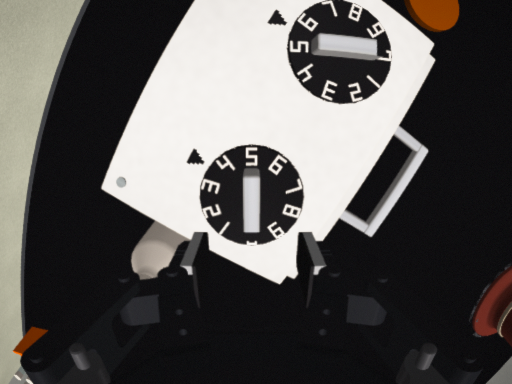

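```bash
python3 - <<'E'
from geo import *
print(wray((251.5,195),.154), wray((251,172),.18), wray((252,232),.18))
psi=2.10+P[2]-np.pi
p=L+[0,0,.064+.075]
arm.movep(p,quat(psi))
arm.pause(.3)
print(arm.read_time(),arm.read_joint_positions(),arm.read_tool_pos(),arm.read_ft_force(),arm.read_wrist_torque())
print(wproj(box(P,[[-.025,.068,.18],[-.025,.068,.154]])))
i=snapshot('wrist');cv2.imwrite('pics/w2.png',cv2.resize(i[120:270,160:350],None,fx=4,fy=4,interpolation=cv2.INTER_CUBIC))
i=cv2.imread('pics/w1.png');cv2.imwrite('pics/w1z.png',cv2.resize(i[120:270,160:350],None,fx=4,fy=4,interpolation=cv2.INTER_CUBIC))
E
```

```text
[ 0.64799652 -0.02041563  0.154     ] [ 0.65909908 -0.04264173  0.18      ] [ 0.63890686 -0.00280215  0.18      ]
4.1667 [-0.12549836  0.61173036  0.21206044  1.44113895 -0.13583017  1.10305834
 -2.57646256] [ 0.6447476  -0.01876963  0.30600087] [-0.24750524  0.28622352  1.36760684] [-0.0484522   0.03242579 -0.02102387]
[[254.70787195 209.89063676]
 [254.49336038 198.12861593]]
```

View pics/w2.png

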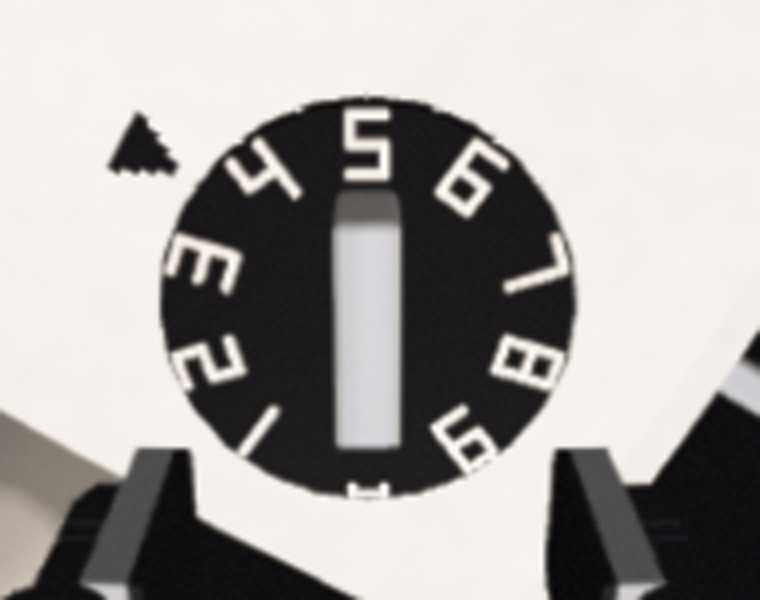

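View pics/w1z.png

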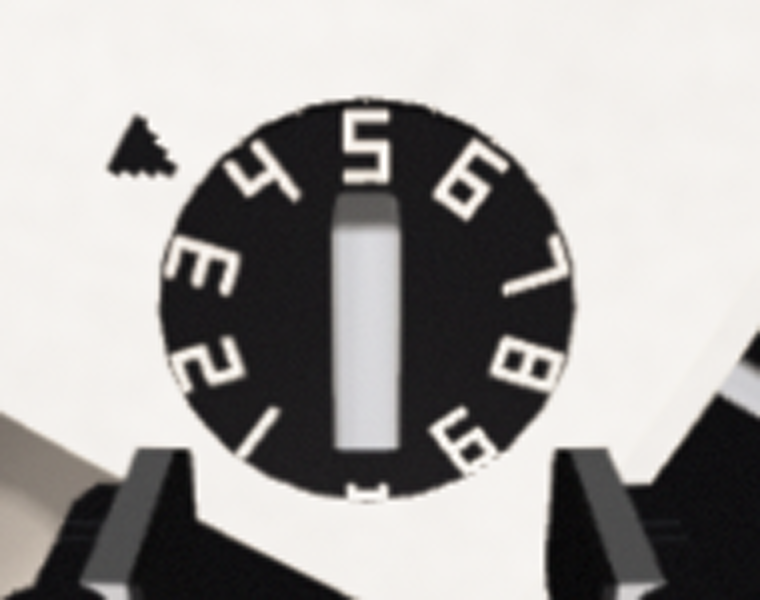

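```bash
python3 - <<'E'
from geo import *
q=np.array(arm.read_joint_positions()); q[6]+=np.pi
arm.move_j(q.tolist()); arm.pause(.2)
print(arm.read_time(),arm.read_joint_positions(),arm.read_tool_pos(),arm.read_eef_rot(),quat(2.10+P[2]-np.pi))
print(arm.read_ft_force(),arm.read_wrist_torque())
print(wproj(box(P,[[-.025,.068,.18],[-.025,.068,.154]])))
i=snapshot('wrist');cv2.imwrite('pics/w3.png',cv2.resize(i[120:270,160:350],None,fx=4,fy=4,interpolation=cv2.INTER_CUBIC))
E
```

```text
7.0667 [-0.12547031  0.61172924  0.21206461  1.44111751 -0.13579615  1.10303778
  0.56504444] [ 0.64475959 -0.01879693  0.30600886] [ 0.37448482  0.59977699 -0.37449099  0.59982096] [ 0.37448086  0.59980337 -0.37448086  0.59980337]
[ 0.04279042  0.17118951 -0.06765239] [ 0.01218469 -0.00241242 -0.03851667]
[[250.40440438 209.77569778]
 [250.62609673 197.99052577]]
```

View pics/w3.png

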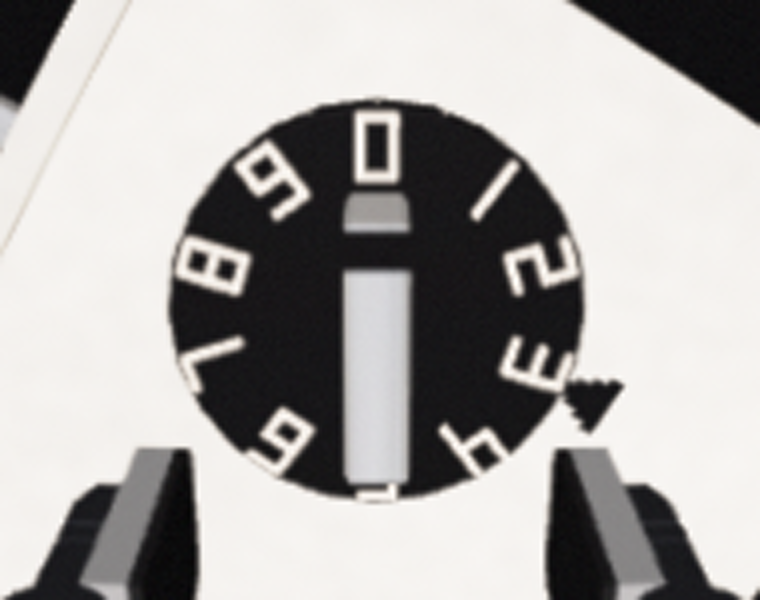

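```bash
python3 - <<'E'
from geo import *
b=wray((254.0,194.6),.154); print(b)
a=np.array([0.64799652,-0.02041563,.154]);  print((a+b)/2-L)
print(wray((254.,(233+.5)/4-.5+120),.18),wray((254.,(485+.5)/4-.5+120),.18))
E
```

```text
[ 0.64586445 -0.01513173  0.154     ]
[ 0.0021804   0.00103229 -0.013     ]
[0.63675209 0.00316092 0.18      ] [ 0.65782898 -0.03976652  0.18      ]
```

```bash
cat >> geo.py <<'E'
def F():
    return np.mean([arm.read_ft_force() for _ in range(3)],axis=0)
def ang(psi_off=0):
    z=Rn.from_quat(arm.read_eef_rot()).as_matrix()[:,2]; return np.arctan2(z[1],z[0])
E
python3 - <<'E'
from geo import *
f0=F(); print(arm.read_time(),f0)
c=L+[.002,.0006,0]
arm.line_to((c+[0,0,.084]).tolist(),.15)
arm.line_to((c+[0,0,.064]).tolist(),.08)
print(arm.read_time(),F(),arm.read_tool_pos())
arm.move_gripper(0.0,60)
print(arm.read_time(),F(),arm.read_wrist_torque(),arm.read_tool_pos(),arm.read_opening(),ang()+np.pi-P[2])
E
```

```text
7.1167 [-0.70722155  0.06088676  0.90203872]
8.0333 [ 0.46524331 -0.70676229 -0.13130622] [ 0.64665875 -0.01817734  0.23086809]
8.4417 [-1.91232672 -0.72482582  2.18391704] [-0.15974801  0.46171548  0.06374058] [ 0.6461853  -0.01869063  0.23119733] 0.12344896266713744 2.099772281373566
```

```bash
python3 - <<'E'
from geo import *
c=L+[.002,.0006,0]
for d in (.002,.003,.0035,.004,.0045):
    arm.line_to((c+[0,0,.064-d]).tolist(),.03)
    arm.pause(.05); f=F()
    print(round(arm.read_time(),2),d,f.round(1),np.round(arm.read_tool_pos(),4))
    if f[2]>9: break
E
```

```text
8.74 0.002 [-3.8 -1.9  3. ] [ 0.6462 -0.0187  0.229 ]
9.04 0.003 [-5.5 -2.2  3.2] [ 0.6462 -0.0187  0.2283]
9.34 0.0035 [-5.  -2.   5.5] [ 0.6462 -0.0187  0.2281]
9.64 0.004 [-5.3 -2.3  7.1] [ 0.6462 -0.0187  0.2278]
9.94 0.0045 [-6.6 -1.8  7.3] [ 0.6462 -0.0187  0.2275]
```

```bash
cat >> geo.py <<'E'
def sweep(c,d,psis,thr,flim=16):
    for ps in psis:
        q=arm.ik((c+[0,0,.064-d]).tolist(),quat(ps))
        arm.move_j(q); f=F(); f2=arm.read_ft_force(); z=arm.read_tool_pos()[2]
        print(round(arm.read_time(),2),round(ps,3),round(ang(),3),f.round(1),round(z,4),np.round(arm.read_wrist_torque(),2)[2],flush=True)
        if f[2]>flim: print('HIGH');return None
        if f[2]<thr: return ps
E
python3 - <<'E'
from geo import *
c=L+[.002,.0006,0]
p0=2.10+P[2]-np.pi
arm.line_to((c+[0,0,.064-.0052]).tolist(),.03); print(F())
q=arm.ik((c+[0,0,.064-.0052]).tolist(),quat(p0)); print(np.subtract(q,arm.read_joint_positions()).round(4))
print(sweep(c,.0052,p0-.04*np.arange(0,6),5))
E
```

```text
[-5.79764387 -0.80822725  9.00518852]
[-0.0001  0.0018 -0.0008  0.0002 -0.0005 -0.003  -0.    ]
10.44 -1.116 -1.117 [-6.3 -1.8  8.2] 0.2271 0.06
10.69 -1.156 -1.157 [-6.  -1.7  7.8] 0.2271 0.01
10.94 -1.196 -1.197 [-6.2 -2.3  8.5] 0.2271 -0.01
11.19 -1.236 -1.237 [-3.7 -2.1  1.7] 0.2256 -0.08
-1.2362482190882105
```

```bash
python3 - <<'E'
from geo import *
c=L+[.002,.0006,0]
p0=-1.2362-.05
sweep(c,.0055,[p0],-99)
for d in (.007,.009,.011,.0125,.0135,.0145):
    arm.line_to((c+[0,0,.064-d]).tolist(),.03)
    f=F(); print(round(arm.read_time(),2),d,f.round(1),np.round(arm.read_tool_pos(),4))
    if f[2]>11: break
E
```

```text
11.44 -1.286 -1.285 [-4.1 -2.1  0.5] 0.2249 0.0
11.69 0.007 [-3.3 -2.6 -0.2] [ 0.6463 -0.0187  0.2233]
11.94 0.009 [-4.2 -2.6 -0.3] [ 0.6463 -0.0187  0.2214]
12.19 0.011 [-4.6 -2.2  1.7] [ 0.6463 -0.0187  0.2199]
12.44 0.0125 [-6.7 -1.6  7.5] [ 0.6463 -0.0187  0.2198]
12.69 0.0135 [-8.1 -2.1 10.2] [ 0.6463 -0.0187  0.2197]
12.94 0.0145 [-9.6 -1.4 14.5] [ 0.6463 -0.0187  0.2197]
```

```bash
python3 - <<'E'
from geo import *
c=L+[.002,.0006,0]
arm.line_to((c+[0,0,.064-.0118]).tolist(),.03)
print(F(),arm.read_tool_pos())
arm.move_gripper(.5)
print(F(),arm.read_tool_pos(),arm.read_opening())
arm.line_to((c+[0,0,.064+.06]).tolist(),.2)
c=Rr+[.002,.0006,0]; ps=3.70+P[2]-2*np.pi
q=arm.ik((c+[0,0,.139]).tolist(),quat(ps)); print(q)
if q[6]>-1.8 and q[6]<1: 
    arm.move_j(q); arm.pause(.1)
    print(arm.read_time(),ang()-ps,F())
    print(wproj(box(P,[[-.025,-.068,.18],[-.025,-.068,.154]])))
    cv2.imwrite('pics/w4.png',snapshot('wrist'))
    print(arm.read_time())
E
```

```text
[-5.83707195 -2.84880716  5.21467786] [ 0.64623662 -0.0187235   0.21979191]
[0.2276439  0.36505919 0.63372067] [ 0.64748999 -0.01743458  0.21933701] 0.4951144727141599
[-0.13318194  0.68820401  0.63096064  1.41740234 -0.41882801  1.17144337
 -0.53508037]
15.125 0.003135995642031819 [0.12641295 0.55950358 0.04961887]
[[254.09912789 216.24261349]
 [253.98992551 203.8359314 ]]
15.175
```

```bash
python3 - <<'E'
import cv2
i=cv2.imread('pics/w4.png');cv2.imwrite('pics/w4z.png',cv2.resize(i[120:270,160:350],None,fx=4,fy=4,interpolation=cv2.INTER_CUBIC))
E
```

```text
(no output)
```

View pics/w4z.png

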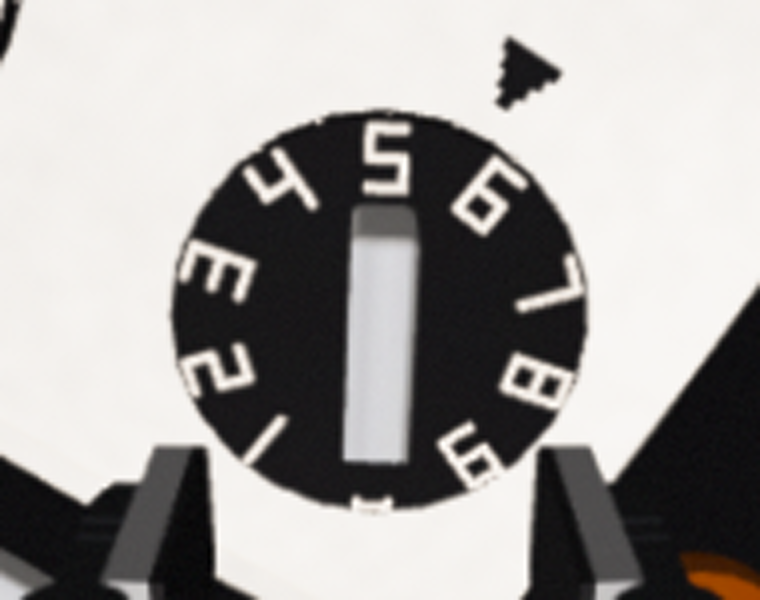

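View pics/w4.png

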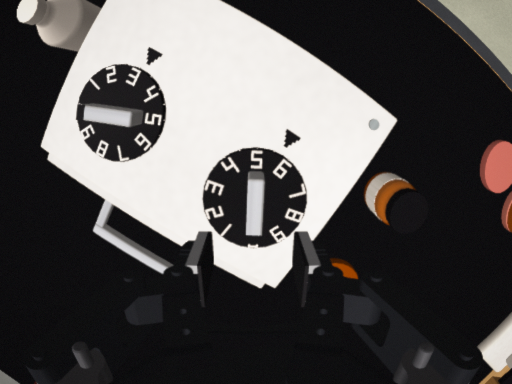

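```bash
python3 - <<'E'
from geo import *
ps=ang(); z=np.array([np.cos(ps),np.sin(ps)]);y=np.array([-np.sin(ps),np.cos(ps)])
a=wray((254.4,197.4),.154)[:2]
print(a-z*-.00285-y*.0002-Rr[:2],ps)
E
```

```text
[0.00227872 0.00082877] -2.6550219678329836
```

```bash
python3 - <<'E'
from geo import *
c=Rr+[.0022,.0008,0]; off=P[2]-2*np.pi
q=arm.ik((c+[0,0,.085]).tolist(),quat(3.665+off)); arm.move_j(q)
arm.line_to((c+[0,0,.064]).tolist(),.08)
arm.move_gripper(0.0,60)
print(arm.read_time(),F(),arm.read_wrist_torque(),arm.read_tool_pos(),arm.read_opening())
sweep(c,0,[4.10+off],-99)
for d in (.002,.0035,.0045,.0052):
    arm.line_to((c+[0,0,.064-d]).tolist(),.03)
    f=F(); print(round(arm.read_time(),2),d,f.round(1),np.round(arm.read_tool_pos(),4))
    if f[2]>10: break
E
```

```text
16.3 [-1.29427915  1.05026597  0.63353454] [ 0.07805752  0.11764997 -0.03171966] [ 0.63692151 -0.15360907  0.23147971] 0.12400559413684864
16.73 -2.258 -2.261 [ 0.3  0.9 -2.4] 0.2306 0.04
16.98 0.002 [-1.8  2.1  1.5] [ 0.6366 -0.1531  0.229 ]
17.23 0.0035 [-3.8  3.3  5.2] [ 0.6366 -0.1531  0.228 ]
17.48 0.0045 [-3.4  3.6  6.8] [ 0.6366 -0.1532  0.2274]
17.73 0.0052 [-4.8  4.7  8.4] [ 0.6366 -0.1531  0.2271]
```

```bash
python3 - <<'E'
from geo import *
c=Rr+[.0022,.0008,0]; off=P[2]-2*np.pi
ps=sweep(c,.0053,np.arange(4.12,4.78,.04)+off,4.5)
print(ps)
if ps is not None: print('dial',ps-off)
E
```

```text
17.98 -2.238 -2.238 [-4.5  3.9  8.8] 0.2271 -0.09
18.23 -2.198 -2.198 [-3.6  4.6  8.1] 0.2271 -0.12
18.48 -2.158 -2.158 [-4.5  4.9  9. ] 0.227 -0.04
18.73 -2.118 -2.118 [-4.4  4.3  8.4] 0.2271 -0.07
18.98 -2.078 -2.078 [-4.8  4.   8.4] 0.2271 -0.04
19.23 -2.038 -2.038 [-4.1  4.6  9. ] 0.227 0.02
19.48 -1.998 -1.998 [-5.7  4.7  9.4] 0.227 0.04
19.73 -1.958 -1.958 [-5.3  4.2  9.8] 0.227 -0.01
19.98 -1.918 -1.918 [-4.9  3.4  8. ] 0.2269 0.07
20.23 -1.878 -1.878 [-2.3  4.1  2.9] 0.2253 0.14
-1.8778408726780027
dial 4.48
```

```bash
python3 - <<'E'
from geo import *
c=Rr+[.0022,.0008,0]
sweep(c,.0055,[-1.8778+.05],-99)
for d in (.007,.009,.011,.0125,.0135,.0145):
    arm.line_to((c+[0,0,.064-d]).tolist(),.03)
    f=F(); print(round(arm.read_time(),2),d,f.round(1),np.round(arm.read_tool_pos(),4))
    if f[2]>11: break
arm.line_to((c+[0,0,.064-.0118]).tolist(),.03)
arm.move_gripper(.5)
arm.line_to((c+[0,0,.064+.03]).tolist(),.2)
print(arm.read_time())
i=snapshot('wrist'); cv2.imwrite('pics/w5.png',i)
cv2.imwrite('pics/side5.png',snapshot('side'))
E
```

```text
20.48 -1.828 -1.828 [-3.   3.6  1. ] 0.2247 -0.06
20.73 0.007 [-4.   3.7  0.3] [ 0.6362 -0.1529  0.223 ]
20.98 0.009 [-2.8  4.3  0. ] [ 0.6362 -0.1529  0.221 ]
21.23 0.011 [-4.3  4.6  2.9] [ 0.6362 -0.1529  0.2197]
21.48 0.0125 [-6.2  5.3  8.2] [ 0.6362 -0.1529  0.2196]
21.73 0.0135 [-7.4  5.6 12.6] [ 0.6362 -0.153   0.2196]
22.75
```

View pics/side5.png

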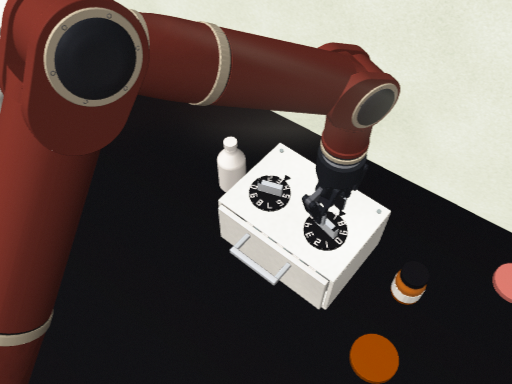

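```bash
python3 - <<'E'
from geo import *
h=H+[.002,.0008,0]
arm.move_gripper(.4,40)
t=np.array(arm.read_tool_pos()); arm.line_to([t[0],t[1],.28],.25)
psi=P[2]-np.pi/2
q=arm.ik([h[0],h[1],.26],quat(psi)); print(q)
if abs(q[6])<1.5:
    arm.move_j(q); arm.pause(.1)
    print(arm.read_time(),wproj([h]),wproj(box(P,[[-.157,.055,.111],[-.157,-.055,.111]])+[.002,.0008,0]))
    cv2.imwrite('pics/w6.png',snapshot('wrist'))
E
```

```text
[-0.13424282  0.47845258  0.35143233  1.87376896 -0.21716659  0.82652794
  0.25414278]
24.1 [[249.08940766 196.77538785]] [[248.76786406 128.22459658]
 [249.34663551 260.35455106]]
```

View pics/w6.png

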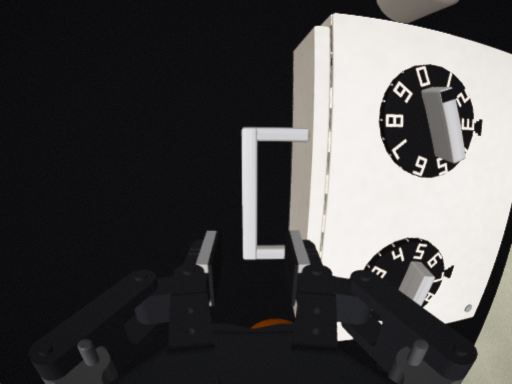

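```bash
python3 - <<'E'
from geo import *
h=H+[.002,.0008,0]
arm.line_to([h[0],h[1],.19],.2)
arm.line_to([h[0],h[1],.160],.08); print(F())
arm.move_gripper(0.,40)
print(arm.read_time(),F(),arm.read_tool_pos(),arm.read_opening())
u=np.array([np.cos(P[2]),np.sin(P[2]),0]); g=np.array([h[0],h[1],.16])
for d in (.003,.006,.02,.045,.074):
    arm.line_to((g-u*d).tolist(),.04)
    f=F(); x=(np.array(arm.read_tool_pos())-g)@u
    print(round(arm.read_time(),2),d,f.round(1),round(x,4))
    if abs(f@u)>12: print('stop');break
E
```

```text
[-0.18504175  0.55638358 -0.33223268]
25.4917 [-4.08172861  1.16199044  5.48019314] [ 0.50909717 -0.07599265  0.16061766] 0.1316135262170916
25.74 0.003 [1.  0.1 4.2] -0.0022
25.99 0.006 [ 2.  -0.   4.2] -0.005
26.49 0.02 [-0.4  0.2 10. ] -0.0207
27.27 0.045 [1.2 0.6 9.1] -0.0455
28.14 0.074 [ 1.   0.5 10. ] -0.0744
```

```bash
python3 - <<'E'
from geo import *
t=np.array(arm.read_tool_pos())
arm.move_gripper(.4); arm.pause(.1)
print(F(),arm.read_tool_pos())
t=np.array(arm.read_tool_pos())
arm.line_to([t[0],t[1],.26],.1)
arm.pause(.2)
cv2.imwrite('pics/w7.png',snapshot('wrist')); s=snapshot('side'); cv2.imwrite('pics/s7.png',s)
cv2.imwrite('pics/top7.png',snapshot('top'))
u=np.array([np.cos(P[2]),np.sin(P[2]),0]); h=H+[.002,.0008,0]
for d in (.065,.074): print(d,proj('side',[h-u*d]),wproj([h-u*d]))
print(arm.read_time())
E
```

```text
[0.50380306 0.85727071 0.15293256] [ 0.43565733 -0.07038533  0.1596568 ]
0.065 [[230.24785305 289.12518044]] [[263.14562739 197.78920533]]
0.074 [[226.95559134 292.65561735]] [[251.86762106 197.78956887]]
30.0917
```

View pics/s7.png

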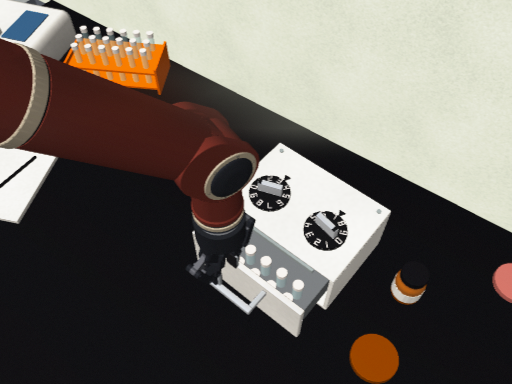

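View pics/w7.png

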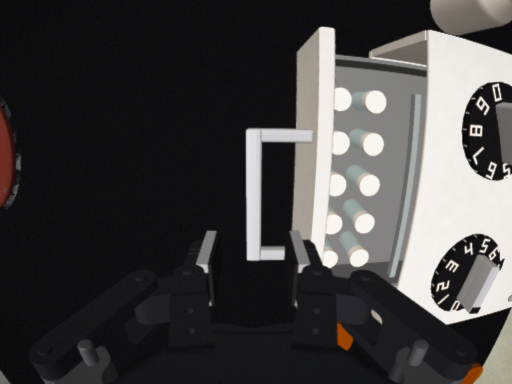

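View pics/top7.png

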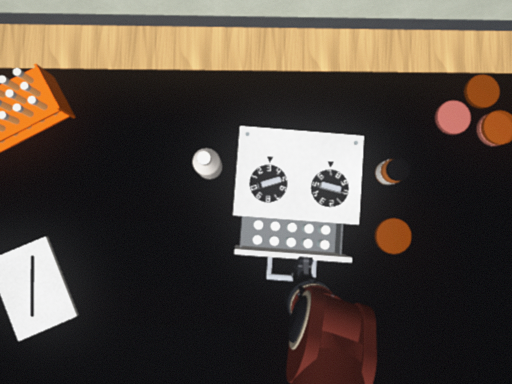

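```bash
python3 - <<'E'
from station import ticket,arm
print(arm.read_ft_force(),arm.read_time()); print(ticket.finish_job())
E
```

```text
[-0.0205227  -1.00694804  0.12728773] 30.0917
the job is handed in; nothing more can be done
None
```

The specimen box is unlocked, its drawer is about 73 mm open, and I handed the job in at 30.1 s of the 61 s allowed.

- **Dials:** I leaned on each one with about 8–10 N and turned it in small steps until it dropped. The left dropped at about 1.98 rad (number 3) and the right at about 4.48 rad (number 7). I then pushed each down to a hard stop, about 11.5–12 mm, with a highest reading of 14.5 N.
- **Drawer:** It pulled out with only a few newtons along the pull direction. I then let go of the handle and backed off.
- **Final checks:** The last pictures show the handle where a 73 mm opening would put it. Both dials are still down, and the bottle, jar and dish are where they started. The wrist force read about zero, up to 1 N of noise, so the robot was touching nothing.
- **Disagreement:** The wrist and fixed cameras differed by about 2 mm on the dials' positions. I corrected for this before gripping.

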